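# Cradle a forming mandrel in V-blocks and lock the keeper

## Robot

A 6-joint arm with a two-finger parallel gripper is mounted at the origin on the work surface; the furniture and walls round the work are solid. World frame = base frame: x ahead of the robot, y to its left, z up, the work surface at z = 0. Lengths are in mm, angles in rad, forces in N, time in s.
With the tool pointing down it reaches from about 375 to 900 mm from the base axis. Payload 3.1 kg.
Tool frame: the origin (TCP) lies midway between the tips of the shut fingers; the grasp point (between the pads) lies 19 mm behind it; z points along the fingers, y is the line along which they close (so a half turn about z gives the same grasp; the last joint's range is limited). The gripper opens to 87 mm and grips with 3 to 60 N. Pads are 19 mm wide; open, the fingers measure 117 mm over their backs; the gripper's body (75 mm by 190 mm) begins 51 mm behind the grasp point.
Start: joints at [1.143, 0.527, 1.433, -0, 1.181, -0.178], TCP at [153.86, 605.742, 222.548] pointing down, gripper open.
Joint ranges: [-3.08, 3.08], [-0.75, 2.2], [0.22, 2.44], [-1.43, 4.57], [0, 2.65], [-2.85, 2.85]. Speed limits (rad/s): [2.79, 2.79, 3.14, 3.14, 3.14, 3.14].

## Interface

Orientations are given as a unit quaternion [w, x, y, z].
In Python, from bench import bot, camrig, job gives the robot as it stands (bot), with the cameras (camrig) and the job (job).
- The arm moves only by the shell command python3 inch.py 'ROWS' [OPENING] [FORCE]. ROWS is rows parted by semicolons, their numbers by spaces, 1 to 5 of them, each of 6 numbers: dx, dy, dz in mm, then a rotation vector rx, ry, rz in rad; each row is the pose to reach, as a shift and turn from the pose commanded when the command began, along the tool's axes at that moment; what a row does not reach only later rows make up. A row lasts 1/8 s, in which the tool goes at most 62.5 mm and 0.188 rad, less where a joint would pass 70% of its speed; a pose out of reach is approached as far as the arm can. OPENING is the finger opening in mm, set as the command begins (- or left out keeps the last). The fingers move at their own pace and stop on an object; FORCE is the grip in N (left out, the last holds). Time passes only in rows, so rows that do not move let the fingers close. It prints the time, the measured TCP pose, the force, the opening and the grip force at its end.
- bot.read_state(): the state, without advancing time (a new reading comes with each control period).
- camrig.snapshot(name): name is "scene" or "top"; returns the picture (384x512x3 uint8, blue, green, red); there is no depth.
- camrig.camera_params(name): a dict with "camera_matrix" (3x3 intrinsics, pixels), "rvec" (rotation vector, rad) and "tvec" (3), from world to camera coordinates, as OpenCV has them. Camera axes: x right, y down, z forward; pixel columns grow to the right and rows downward; lengths in mm; the calibration is good to about 2 mm. A picture is of the moment at which its call begins. camera_params takes no time and is no camera call.
- job.close_job(): hands the job in; it is judged then, once.
The state is a dict: "t": time; "qpos": joint angles; "dq": joint speeds; "tau": joint torques, N m; "tcp_pos": TCP position; "tool_rot": TCP orientation; "ft_force": force on the tool from outside, world axes, zero at the start; "wrist_torque": the same for the moment, N m; "finger_gap": finger opening in mm; "gripper_force": force on a finger pad.
Only numpy, scipy, OpenCV 4.12 (cv2) and the standard library are available. Lean on these libraries where they do the work, as an engineer would, in place of code of your own. Each camera call takes 0.05 s, during which the arm holds its last target. There are 200 camera calls.

## Task

Take the square forming mandrel out of the wooden cradle by one of its round ends, set it down on the slate plate and let go, then take it again by its square middle and rest it gently in the two steel V-blocks of the blue stand, level, with its brass end in the block that has the brass keeper strap. Then swing the keeper strap fully down over the brass end and staple, and only after that push the red-headed locking pin fully in through the staple. Do not knock over or shove the bottle, the glue bottle or the white lid.

Things in the scene. Friction and masses are not known exactly. Their poses are not given: they have to be found in the camera images.
- mandrel: Forming mandrel, 172 mm long: dark square steel middle 30x30 mm, 84 mm long, and on each end a round journal 16 mm in diameter, 44 mm long, one brass-coloured, one bright steel. About 0.26 kg. Origin at its centre; y runs along it to the brass end. Starts level in the wooden cradle, along the cradle's y, brass end at +y, centre 40 mm above the bench.
- brass_end (a point): Centre of the end face of the mandrel's brass journal (86 mm from the mandrel's centre).
- steel_end (a point): Centre of the end face of the mandrel's steel journal.
- rack: Wooden cradle, fixed. Origin under its centre. Base 70 (x) x 76 (y) x 25 mm; on it two walls 68 mm long (y), 35 mm apart inside, 59 mm outside, top at 56 mm: the square middle lies hidden between them (its top at 55 mm) and only its last 4 to 8 mm and the journals stick out. Lift the mandrel straight up at least 35 mm to clear it.
- slate: Dark grey slate plate, fixed, 110 (x) x 135 (y) mm, top 9 mm above the bench. Origin under its centre, on the bench.
- stand: Blue V-block stand, fixed. Origin under its centre; the mandrel shall lie along its y, brass end to +y, axis at x = 0, z = 52 mm. Base 92 (x) x 204 (y) x 12 mm. End plates 40 mm wide, 61 mm high, inner faces at y = +-91 mm (5 mm beyond each end of the seated mandrel). Keeper, staple and pin belong to the V-block at +y.
- v_keeper (a point): Point on the axis of a seated journal in the V-block that has the keeper (x = 0, y = +63, z = 52 mm in the stand's frame). Each V-block is 22 mm long (y), 52 mm wide (x), top 60 mm above the bench, with a 90 degree notch 38 mm wide at the top.
- v_plain (a point): The same point in the other V-block (y = -63 mm).
- staple (a point): Middle of the dark wire staple beside the keeper's V-block, through which the pin goes: x = -33, y = 63, z = 72 mm in the stand's frame. It is 16 mm wide in x, its top at 81 mm. The blue guide post of the pin, 16x8 mm, stands at x = -33, y = 84 mm, top at 83 mm.
- keeper (a joint): Angle of the brass keeper strap, rad: 0 = fully down over the journal and staple (horizontal), 1.57 = upright, 2.2 = fully open, leaning back. The hinge axis runs along the stand's y; opening lifts the strap's tip from the stand's -x side up and over to +x. It has light friction (about 0.035 N m) and stays where it is left.
- keeper_tip (a point): Free end of the brass keeper strap, on its centre line. The strap is 86 mm from hinge to tip, 16 mm wide, 4 mm thick, with a slot for the staple 54 to 74 mm from the hinge. When it is down its top is 66 mm above the bench, 6 mm above the seated journal.
- keeper_hinge (a point): Centre of the keeper's hinge, at x = 32, y = 63, z = 64 mm in the stand's frame.
- lock_pin (a joint): Travel of the locking pin, m: 0 = out, 0.020 = fully in through the staple. It slides towards the stand's -y against about 1.5 N of friction and stays where it is left.
- pin_head (a point): Centre of the outer face of the pin's round red head (22 mm in diameter, 10 mm thick), which faces the stand's +y; at x = -33, y = 122, z = 72 mm in the stand's frame when the pin is out.
- bottle: Corked glass bottle, 58 mm in diameter, 120 mm high, loose, standing beyond one end of the cradle. Origin under its centre. Leave alone.
- white_lid: White jar lid, 58 mm in diameter, 16 mm high, loose, lying beyond the other end of the cradle. Origin under its centre. Leave alone.
- glue: Brown dropper bottle with a long nozzle, 38 mm in diameter, 135 mm high, loose, standing beside the slate. Origin under its centre. Leave alone.
- lamp_mouth (a point): Centre of the open lower rim of the white bench lamp, fixed, always in the same place; an obstacle for the arm. Its round shade, 135 mm across, hangs at x 0.19 to 0.33, y -0.32 to -0.18 m, from 0.29 to 0.42 m above the bench; its rod runs back from there at a height of 0.50 to 0.62 m along y = -0.24 to -0.29 m to a post behind the robot.

How it is judged:
By the outcome, as a careful person would: the job done as asked, in the order asked, and still so for the second after the job is handed in, with the robot touching nothing.
It also fails if it takes over 72 s, if anything falls off the work surface, if the arm or the gripper's body presses on something with over 40 N, if the wrist force passes 120 N, or if a joint passes its speed limit or range.

## Working session

There is one attempt and no reset: what is moved stays moved. The work goes in short steps, Python scripts to look and compute and a shell command to move; the robot and the scene stay as the last step left them, time stands still between calls to the robot, and variables do not carry over. Pictures are saved under pics/ and viewed, at most 10 in all, crops included, and the job is handed in when it is done.

```bash
ls; mkdir -p pics
python3 - <<'E'
from bench import bot, camrig, job
import cv2,numpy as np
s=bot.read_state(); print(s['t'],s['tcp_pos'],s['tool_rot'],s['finger_gap'])
for n in("scene","top"):
    im=camrig.snapshot(n); cv2.imwrite(f'pics/{n}0.png',im)
    p=camrig.camera_params(n); print(n,p['camera_matrix'],p['rvec'],p['tvec'])
a=cv2.imread('pics/scene0.png');b=cv2.imread('pics/top0.png')
cv2.imwrite('pics/s0.png',cv2.resize(a,(800,600),interpolation=cv2.INTER_CUBIC));cv2.imwrite('pics/t0.png',cv2.resize(b,(800,600),interpolation=cv2.INTER_CUBIC))
E
```

```text
bench.py
inch.py
pics
0.0 [153.55300839 605.06923392 221.56656744] [-3.30672578e-04  1.24095785e-01  9.92269638e-01 -1.04548109e-03] 87.10973264234951
scene [[474.29493132   0.         260.03598048]
 [  0.         474.29493132 189.20105492]
 [  0.           0.           1.        ]] [ 2.19795567 -0.63421397  0.31128772] [-416.97764228  307.23551001 1263.85915657]
top [[445.03269769   0.         259.3304574 ]
 [  0.         445.03269769 184.22723657]
 [  0.           0.           1.        ]] [ 2.10555415 -2.12118911  0.21048504] [ -25.76842135  495.12816677 1400.78510548]
```

View pics/s0.png

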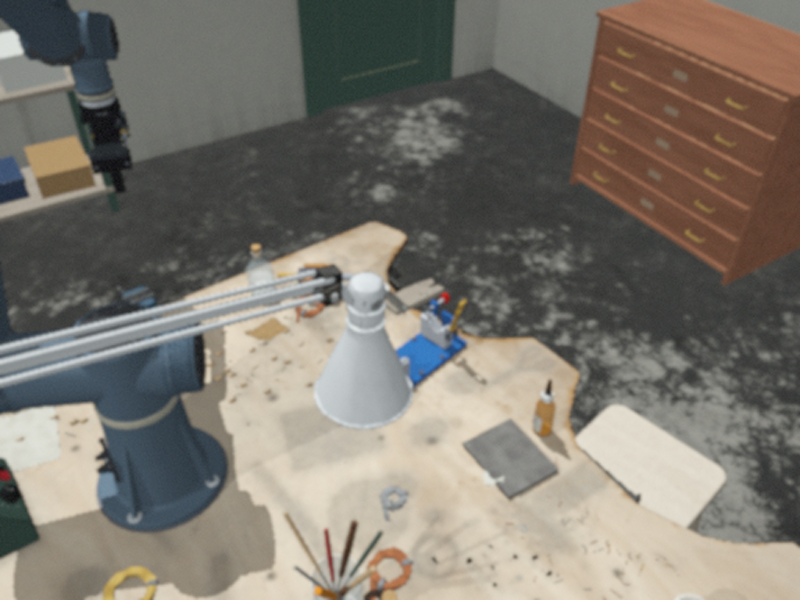

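View pics/t0.png

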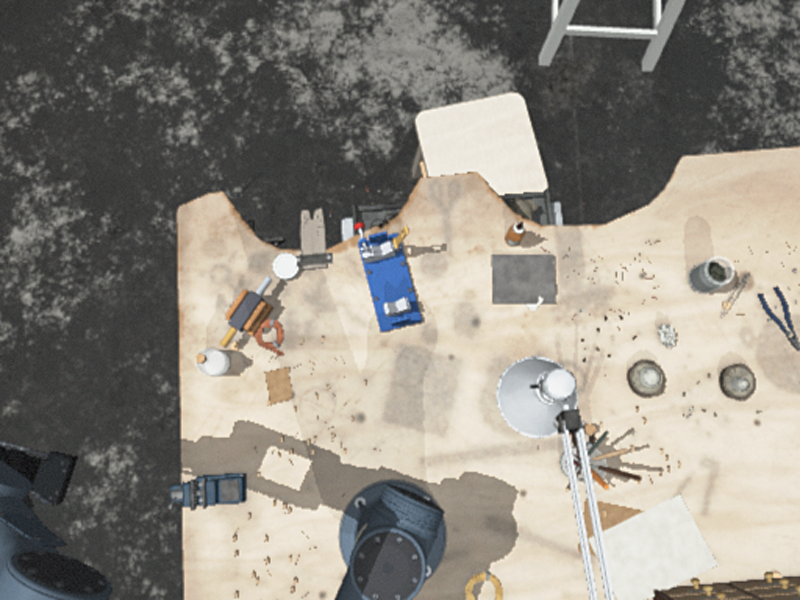

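Run:
```python
import cv2,numpy as np
a=cv2.imread('pics/scene0.png');b=cv2.imread('pics/top0.png')
def c(im,x,y,w=80,h=60): 
    o=cv2.resize(im[y:y+h,x:x+w],(400,300),interpolation=cv2.INTER_CUBIC)
    for i in range(0,w,10): cv2.line(o,(i*400//w,0),(i*400//w,6),(0,0,255),1)
    for i in range(0,h,10): cv2.line(o,(0,i*300//h),(6,i*300//h),(0,0,255),1)
    return o
cv2.imwrite('pics/c1.png',np.vstack([np.hstack([c(b,120,165),c(b,215,140,96,72)]),np.hstack([c(a,150,150),c(a,235,180)])]))
```

```text
(no output)
```

View pics/c1.png

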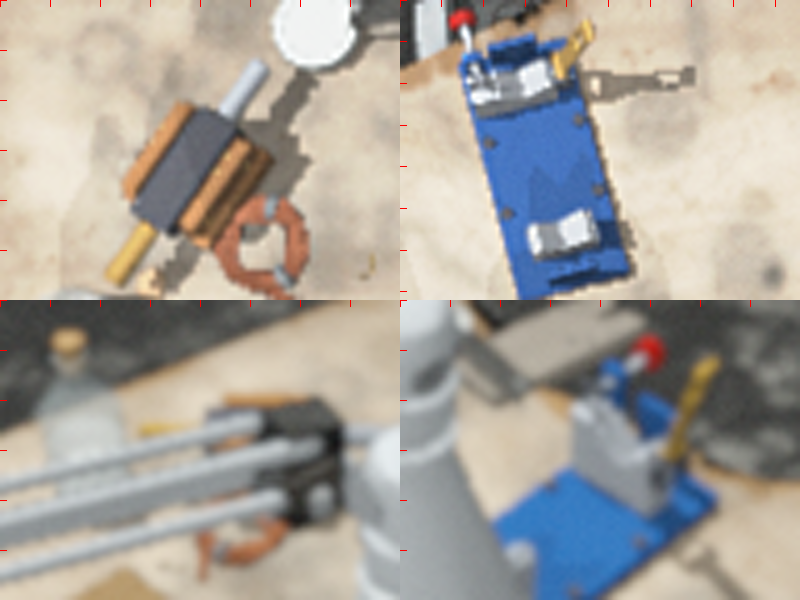

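```bash
cat > h.py <<'E'
import cv2,numpy as np,json
from scipy.optimize import least_squares
from scipy.spatial.transform import Rotation as R
from bench import bot, camrig, job
C={n:camrig.camera_params(n) for n in("scene","top")}
def proj(n,P):
    p=C[n];return cv2.projectPoints(np.float64(P).reshape(-1,3),np.float64(p['rvec']),np.float64(p['tvec']),np.float64(p['camera_matrix']),None)[0].reshape(-1,2)
def onz(n,uv,z):
    p=C[n];r=cv2.Rodrigues(np.float64(p['rvec']))[0];o=-r.T@np.float64(p['tvec']).ravel()
    d=r.T@np.linalg.inv(p['camera_matrix'])@np.array([uv[0],uv[1],1.]);return o+d*(z-o[2])/d[2]
def tri(uvs,uvt):
    return least_squares(lambda P:np.r_[proj('scene',P)[0]-uvs,proj('top',P)[0]-uvt],[500,0,50]).x
def world(f,P):
    P=np.float64(P).reshape(-1,3);c,s=np.cos(f[2]),np.sin(f[2])
    return np.c_[f[0]+c*P[:,0]-s*P[:,1],f[1]+s*P[:,0]+c*P[:,1],P[:,2]]
def fit(obs,f0):
    "obs: (cam,uv,local point)"
    g=lambda f:np.concatenate([proj(n,world(f,P))[0]-uv for n,uv,P in obs])
    r=least_squares(g,f0,x_scale=[10,10,.05],loss='soft_l1');return r.x,r.fun.reshape(-1,2).round(1) if r.fun.size==2*len(obs) else g(r.x).reshape(-1,2).round(1)
def cr(X,Y,s,ox,oy): return np.array([(X+.5)/s-.5+ox,(Y+.5)/s-.5+oy])
E
python3 - <<'E'
from h import *
for n in C:
    p=C[n];r=cv2.Rodrigues(np.float64(p['rvec']))[0];print(n,'cam at',-r.T@np.float64(p['tvec']).ravel())
t1=lambda X,Y:cr(X,Y,5,120,165); t2=lambda X,Y:cr(X-400,Y,400/96,215,140)
s1=lambda X,Y:cr(X,Y-300,5,150,150); s2=lambda X,Y:cr(X-400,Y-300,5,235,180)
w=lambda X,Y:cr(X,Y,1.5625,0,0)
print('brass tip tri',tri(s1(140,431),t1(114,277)))
rk=[('top',t1(260,66),(0,-86,44)),('top',t1(228,112),(0,-42,44)),('top',t1(114,277),(0,86,44)),('top',t1(148,230),(0,42,44)),
('top',t1(185,105),(15,-42,55)),('top',t1(240,128),(-15,-42,55)),('top',t1(178,235),(-15,42,55)),('top',t1(133,205),(15,42,55))]
f,r=fit(rk,[600,250,.5]);print('rack',f,r.tolist())
for e in((0,86,40),(0,-86,40)):print(world(f,e))
print('pin tri',tri(s2(650,351),t2(461,18)))
print('keeper tip tri',tri(s2(712,358),t2(590,24)))
st=[('top',t2(461,18),(-33,117,72)),('top',t2(563,235),(0,-63,50)),('top',t2(513,88),(0,63,50)),('top',t2(590,24),(82,63,133)),('scene',s2(650,351),(-33,117,72)),('scene',s2(712,358),(82,63,133))]
f,r=fit(st,[700,50,-1.4]);print('stand',f,r.tolist())
sl=[('top',w(492,254),(55,67.5,9)),('top',w(556,256),(55,-67.5,9)),('top',w(556,304),(-55,-67.5,9)),('top',w(492,302),(-55,67.5,9)),
('scene',w(509,420),(55,67.5,9)),('scene',w(557,466),(55,-67.5,9)),('scene',w(512,497),(-55,-67.5,9)),('scene',w(463,459),(-55,67.5,9))]
f,r=fit(sl,[650,-150,0]);print('slate',f,r.tolist())
print('lid',onz('top',t1(315,28),16),'bottle base',onz('top',w(220,362),60),'glue tri',tri(w(548,385),w(519,226)),onz('top',w(513,240),30))
print('grey thing',onz('top',w(318,262),60),onz('top',w(312,225),0))
E
```

```text
scene cam at [ -72.83315903 -868.03678376 1052.05106977]
top cam at [ 203.5751046   -33.61158238 1471.54417641]
brass tip tri [381.70603203 348.46938886  43.81270741]
rack [450.34474411 302.92851478   1.01512089] [[0.4, -1.0], [-0.6, 1.0], [0.0, 1.3], [0.9, -0.9], [3.4, -0.6], [0.1, -0.5], [-2.1, 0.0], [-0.8, 1.2]]
[[377.2839318  348.29499696  40.        ]]
[[523.40555641 257.56203259  40.        ]]
pin tri [627.28098066  67.01852933  73.51720231]
keeper tip tri [597.44325553 -34.08741405 153.7083588 ]
stand [518.50636197  11.28564418  -1.30707312] [[-1.7, 0.9], [-1.8, -0.5], [0.1, -1.4], [5.8, 0.3], [-2.9, -0.1], [3.4, 8.4]]
slate [ 5.23604159e+02 -2.85376609e+02 -9.14676512e-04] [[0.2, -0.4], [-0.9, -1.9], [0.7, -0.7], [1.2, 0.9], [0.1, -1.3], [0.8, 2.1], [-2.6, 0.7], [-1.7, -10.1]]
lid [552.10389628 228.37166852  16.        ] bottle base [342.77948793 348.19937293  60.        ] glue tri [ 611.34320208 -262.08619532  117.20951403] [ 602.64869894 -260.73487931   30.        ]
grey thing [550.08514866 152.94173529  60.        ] [648.76873335 175.62959186   0.        ]
```

```bash
cat > sil.py <<'E'
from h import *
from scipy.optimize import minimize
S=8
def box(x0,x1,y0,y1,z0,z1): return np.array([(x,y,z) for x in(x0,x1) for y in(y0,y1) for z in(z0,z1)],float)
def render(n,f,boxes,roi):
    x,y,w,h=roi;m=np.zeros((h*S,w*S),np.uint8)
    for b in boxes:
        uv=(proj(n,world(f,b))-[x,y]+.5)*S-.5
        cv2.fillConvexPoly(m,cv2.convexHull(uv.round().astype(np.int32)),255)
    return cv2.resize(m,(w,h),interpolation=cv2.INTER_AREA)/255.
def silfit(f0,items):
    "items: (cam,roi,mask,boxes,dontcare boxes)"
    def g(p):
        f=np.array(f0)+p*[10,10,.1];e=0
        for n,roi,m,b,d in items:
            e+=(np.abs(render(n,f,b,roi)-m)*(1-render(n,f,d,roi) if d else 1)).sum()
        return e
    r=minimize(g,np.zeros(3),method='Nelder-Mead',options=dict(initial_simplex=np.array([[0,0,0],[1,0,0],[0,1,0],[0,0,1.]]),xatol=.005,fatol=.01))
    return np.array(f0)+r.x*[10,10,.1],r.fun
def hsv(im,roi):
    x,y,w,h=roi;return cv2.cvtColor(im[y:y+h,x:x+w],cv2.COLOR_BGR2HSV)
BASE=[box(-46,46,-102,102,0,12),box(-20,20,91,97,12,61),box(-20,20,-97,-91,12,61)]
VB=[box(-26,26,52,74,0,60),box(-26,26,-74,-52,0,60),box(-45,-21,50,125,12,86),box(24,100,53,73,50,155)]
SQ=[box(-15,15,-42,42,25,55)]
SLATE=[box(-55,55,-67.5,67.5,0,9)]
E
python3 - <<'E'
from sil import *
a=cv2.imread('pics/scene0.png');b=cv2.imread('pics/top0.png')
def blue(h): return ((h[...,0]>100)&(h[...,0]<125)&(h[...,1]>150)).astype(float)
rt=(215,135,80,85); mt=blue(hsv(b,rt))
f,e=silfit([518,5,-1.3],[('top',rt,mt,BASE,VB)]);print('stand top',f,e,mt.sum())
fs=f
st=[('scene',cr(650-400,351-300,5,235,180),(-33,117,72)),('top',cr(61,18,400/96,215,140),(-33,117,72))]
for n,uv,P in st: print(n,'pin resid',proj(n,world(f,P))-uv)
for k in('pin',): print('v_keeper',world(f,(0,63,52)),world(f,(0,-63,52)))
# slate
rt2=(305,155,62,48);h=hsv(b,rt2);ms=((h[...,1]<70)&(h[...,2]<130)).astype(float)
f2,e=silfit([524,-285,0],[('top',rt2,ms,SLATE,[])]);print('slate top',f2,e,ms.sum())
rs=(285,260,80,65);h=hsv(a,rs);m2=((h[...,1]<70)&(h[...,2]<130)).astype(float)
f3,e=silfit(f2,[('scene',rs,m2,SLATE,[])]);print('slate scene',f3,e,m2.sum())
# mandrel square
rr=(135,180,45,40);h=hsv(b,rr);mq=((h[...,0]>100)&(h[...,0]<140)&(h[...,2]<140)&(h[...,1]>25)).astype(float)
f4,e=silfit([450,303,1.01],[('top',rr,mq,SQ,[])]);print('mandrel',f4,e,mq.sum())
def ov(im,roi,f,boxes,s):
    x,y,w,h=roi;o=cv2.resize(im[y:y+h,x:x+w],(w*s,h*s),interpolation=cv2.INTER_CUBIC)
    return o
def draw(im,n,roi,s,L):
    o=ov(im,roi,0,0,s)
    for f,bs,c in L:
        for q in bs:
            uv=((proj(n,world(f,q))-roi[:2]+.5)*s-.5).round().astype(int)
            for i,j in [(0,1),(2,3),(4,5),(6,7),(0,2),(1,3),(4,6),(5,7),(0,4),(1,5),(2,6),(3,7)]: cv2.line(o,tuple(uv[i].tolist()),tuple(uv[j].tolist()),c,1)
    return o
J=[box(-8,8,42,86,32,48),box(-8,8,-86,-42,32,48)];W=[box(17.5,29.5,-34,34,25,56),box(-29.5,-17.5,-34,34,25,56)]
A=draw(b,'top',(125,170,64,60),6,[(f4,SQ,(0,255,0)),(f4,J,(0,255,255)),(f4,W,(255,0,255))])
B=draw(b,'top',(220,135,66,60),6,[(fs,BASE,(0,255,255)),(fs,VB[:2],(0,255,0))])
Cc=draw(a,'scene',(240,180,64,38),6,[(fs,BASE,(0,255,255)),(fs,VB[:2],(0,255,0))])
D=draw(a,'scene',(285,255,66,60),6,[(f2,SLATE,(0,255,0))])
H=np.zeros((600,790,3),np.uint8);H[:360,:384]=A;H[:360,390:786]=B;H[365:593,:384]=Cc;H[365:600,390:786]=D[:235]
cv2.imwrite('pics/ov1.png',H)
E
```

```text
stand top [520.26089154   5.10761595  -1.32420715] 266.7104652056901 948.0
scene pin resid [[-0.79748886  0.92152167]]
top pin resid [[0.69827765 0.02541173]]
v_keeper [[581.35518156  20.4857734   52.        ]] [[459.16660151 -10.2705415   52.        ]]
slate top [ 5.23401472e+02 -2.85513906e+02 -4.37383150e-02] 795.643137254902 540.0
slate scene [ 5.29613813e+02 -2.86367817e+02 -1.76715980e-02] 1437.9176470588236 304.0
mandrel [455.39351852 307.99228395   0.98029321] 220.82745098039214 86.0
```

View pics/ov1.png

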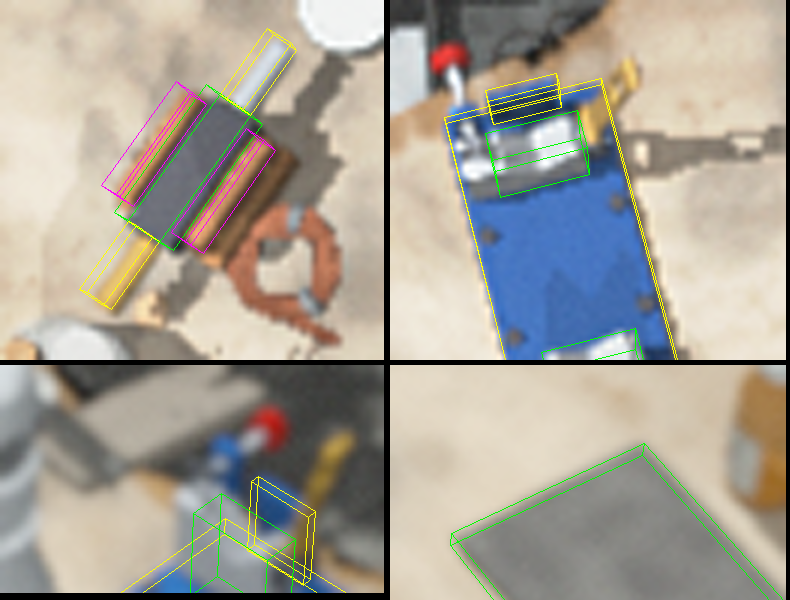

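Run:
```python
from sil import *
b=cv2.imread('pics/top0.png')
rr=(135,178,50,45);h=hsv(b,rr).astype(int);g=b[rr[1]:rr[1]+45,rr[0]:rr[0]+50].astype(int)
mq=((g[...,2]-g[...,0]<10)&(h[...,2]<125)).astype(float);print(mq.sum())
J=[box(-8,8,42,86,32,48),box(-8,8,-86,-42,32,48)]
for f0 in([451,303,1.0],[453,300,.95]):
    f4,e=silfit(f0,[('top',rr,mq,SQ,J)]);print('mandrel sq',f4,e)
t=lambda X,Y:cr(X,Y,6,125,170)
f5,r=fit([('top',t(107,300),(0,86,40)),('top',t(148,236),(0,42,40)),('top',t(279,45),(0,-86,40)),('top',t(242,106),(0,-42,40))],[452,303,1.]);print('clicks',f5,r.tolist())
for f in(f4,f5):print(world(f,[(0,86,40),(0,0,40),(0,-64,40),(0,-86,40)]).round(1).tolist())
o=cv2.resize((mq*255).astype(np.uint8),None,fx=5,fy=5,interpolation=0)
print('\n'.join(''.join('#' if v else '.' for v in r) for r in mq[::1]))
```

```text
238.0
mandrel sq [451.57835517 305.24898583   0.99727267] 78.38002306805075
mandrel sq [451.59585103 305.31892797   0.99788674] 78.34811226451365
clicks [453.54016626 305.05678299   1.00272   ] [[-0.6, 0.7], [0.4, -0.1], [0.8, -0.8], [-0.6, 0.1]]
[[379.3, 351.9, 40.0], [451.6, 305.3, 40.0], [505.4, 270.6, 40.0], [523.9, 258.7, 40.0]]
[[381.0, 351.3, 40.0], [453.5, 305.1, 40.0], [507.5, 270.6, 40.0], [526.0, 258.8, 40.0]]
..................................................
..................................................
..................................................
..................................................
....................................#.............
..................................................
..................................................
..................................................
.................................#................
........................####.....#................
.......................#######..#.................
.......................##########.................
......................###########.................
............
[... 919 characters left out ...]
..#####..............................
................#.##..............................
..................###.............................
..................................................
..................................................
..................................................
..................................................
..................................................
..................................................
..................................................
..................................................
..........................................#.......
...........................................#......
..................................................
```

```bash
cat > go.py <<'E'
import sys,numpy as np
from scipy.spatial.transform import Rotation as R
from bench import bot, camrig, job
x,y,z,a=map(float,sys.argv[1:5])
s=bot.read_state();q=s['tool_rot'];T=R.from_quat([q[1],q[2],q[3],q[0]])
Y=np.array([np.cos(a),np.sin(a),0]);Z=np.array([0,0,-1.]);X=np.cross(Y,Z)
G=R.from_matrix(np.c_[X,Y,Z])
y0=T.as_matrix()[:,1]
d=T.inv().apply(np.array([x,y,z])-s['tcp_pos']);rv=(T.inv()*G).as_rotvec()
print('t',round(s['t'],2),'tcp',s['tcp_pos'].round(1),'yang',round(np.arctan2(y0[1],y0[0]),3),'q',np.round(s['qpos'],3),'gap',round(s['finger_gap'],1),'F',np.round(s['ft_force'],1))
print('row',*d.round(1),*rv.round(3),'rows>=',round(max(np.linalg.norm(d)/62.5,np.linalg.norm(rv)/.188),1))
E
python3 go.py 506.5 270.6 150 1.0
```

```text
t 0.1 tcp [153.6 605.2 221.7] yang 1.322 q [ 1.144  0.528  1.434 -0.     1.181 -0.179] gap 86.8 F [-0.3  0.4  0.4]
row -424.4 -237.3 72.0 -0.002 -0.0 0.322 rows>= 7.9
```

```bash
python3 inch.py '-424 -237 72 0 0 0.322;-424 -237 72 0 0 0.322;-424 -237 72 0 0 0.322;-424 -237 72 0 0 0.322;-424 -237 72 0 0 0.322' 50 60; python3 go.py 506.5 270.6 100 1.0
```

```text
t: 0.72
tcp_pos: [379.4, 391.6, 176.2]
tool_rot: [-0.0, 0.281, 0.96, -0.0]
ft_force: [-0.2, 1.3, -0.6]
finger_gap: 51.7
gripper_force: 0.0
t 0.72 tcp [379.4 391.6 176.2] yang 1.0 q [ 0.596  0.482  1.681  0.     0.978 -0.404] gap 51.7 F [-0.2  1.3 -0.6]
row -172.4 -33.1 76.2 -0.0 -0.0 0.0 rows>= 3.1
```

```bash
python3 inch.py '-115 -22 0 0 0 0;-172.4 -33.1 40 0 0 0;-172.4 -33.1 76 0 0 0;-172.4 -33.1 76 0 0 0'; python3 go.py 506.5 270.6 27 1.0
python3 - <<'E'
from bench import bot, camrig, job
import cv2
a=camrig.snapshot('scene');cv2.imwrite('pics/scene1.png',a);b=camrig.snapshot('top');cv2.imwrite('pics/top1.png',b)
import numpy as np
A=cv2.resize(b[150:260,100:260],(640,440),interpolation=cv2.INTER_CUBIC)
cv2.imwrite('pics/v1.png',np.hstack([cv2.resize(a[0:256,0:300],(410,350)),cv2.resize(b[140:260,100:235],(390,350),interpolation=cv2.INTER_CUBIC)]))
E
```

```text
t: 1.23
tcp_pos: [505.7, 269.4, 97.9]
tool_rot: [-0.002, 0.283, 0.959, -0.001]
ft_force: [0.2, 0.6, 0.8]
finger_gap: 50.0
gripper_force: 0.0
t 1.23 tcp [505.7 269.4  97.9] yang 0.996 q [ 0.295  0.631  1.667 -0.     0.848 -0.701] gap 50.0 F [0.2 0.6 0.8]
row -0.3 1.7 70.9 -0.004 -0.003 -0.004 rows>= 1.1
```

View pics/v1.png

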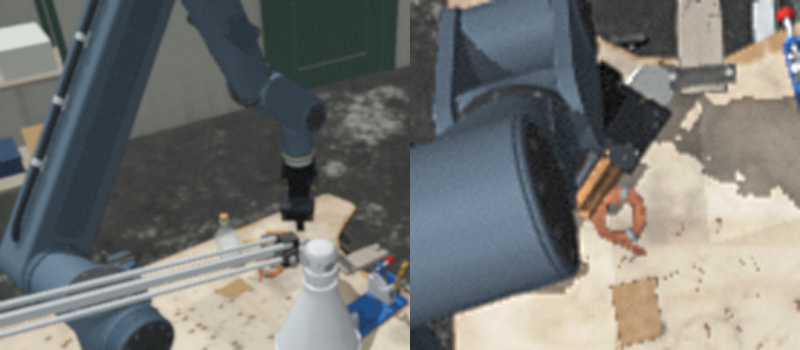

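```bash
python3 inch.py '0 1 40 0 0 0;0 1 72 0 0 0;0 1 72 0 0 0;0 1 72 0 0 0'; python3 go.py 506.5 270.6 27 1.0; python3 inch.py '0 0 0 0 0 0;0 0 0 0 0 0;0 0 0 0 0 0;0 0 0 0 0 0' 0 60;python3 go.py 506.5 270.6 27 1.0
```

```text
t: 1.82
tcp_pos: [506.2, 274.3, 30.4]
tool_rot: [0.001, 0.281, 0.96, 0.001]
ft_force: [0.1, -0.1, -0.1]
finger_gap: 50.0
gripper_force: 0.0
t 1.82 tcp [506.2 274.3  30.4] yang 1.002 q [ 0.302  0.741  1.695  0.     0.704 -0.699] gap 50.0 F [ 0.1 -0.1 -0.1]
row -2.2 -3.0 3.4 0.002 0.001 0.002 rows>= 0.1
t: 2.33
tcp_pos: [506.0, 272.7, 29.0]
tool_rot: [0.0, 0.282, 0.96, -0.0]
ft_force: [-0.6, -0.6, 0.9]
finger_gap: 18.1
gripper_force: 0.4
t 2.33 tcp [506.  272.7  29. ] yang 1.0 q [ 0.3    0.743  1.696 -0.     0.703 -0.7  ] gap 18.1 F [-0.6 -0.6  0.9]
row -1.6 -1.5 2.0 -0.0 0.0 0.0 rows>= 0.0
```

```bash
python3 inch.py '0 0 0 0 0 0;0 0 0 0 0 0;0 0 0 0 0 0';python3 go.py 506.5 270.6 150 1.0
```

```text
t: 2.7
tcp_pos: [505.8, 272.6, 28.9]
tool_rot: [-0.0, 0.281, 0.96, -0.0]
ft_force: [-0.7, -3.4, 4.2]
finger_gap: 14.6
gripper_force: 59.8
t 2.7 tcp [505.8 272.6  28.9] yang 1.0 q [ 3.000e-01  7.440e-01  1.696e+00 -1.000e-03  7.030e-01 -7.000e-01] gap 14.6 F [-0.7 -3.4  4.2]
row -1.7 -1.4 -121.1 -0.001 -0.0 0.0 rows>= 1.9
```

```bash
python3 inch.py '0 0 -15 0 0 0;0 0 -35 0 0 0;0 0 -65 0 0 0;0 0 -100 0 0 0;0 0 -120 0 0 0'; python3 inch.py '0 0 -40 0 0 0;0 0 -40 0 0 0;0 0 -40 0 0 0';python3 go.py 500 60 200 0.1;  python3 - <<'E'
from bench import bot, camrig, job
import cv2,numpy as np
a=camrig.snapshot('scene');cv2.imwrite('pics/scene2.png',a)
cv2.imwrite('pics/v2.png',cv2.resize(a[60:240,120:320],(660,594),interpolation=cv2.INTER_CUBIC))
E
```

```text
t: 3.32
tcp_pos: [506.9, 273.7, 151.0]
tool_rot: [0.001, 0.282, 0.96, 0.001]
ft_force: [-0.7, -0.2, -2.6]
finger_gap: 14.5
gripper_force: 59.7
t: 3.7
tcp_pos: [505.2, 272.9, 188.2]
tool_rot: [-0.0, 0.281, 0.96, -0.0]
ft_force: [-0.4, -0.5, -3.5]
finger_gap: 14.7
gripper_force: 59.8
t 3.7 tcp [505.2 272.9 188.2] yang 1.0 q [ 0.301  0.502  1.597  0.     1.043 -0.7  ] gap 14.7 F [-0.4 -0.5 -3.5]
row -110.6 -182.0 -11.8 -0.001 -0.0 0.9 rows>= 4.8
```

View pics/v2.png

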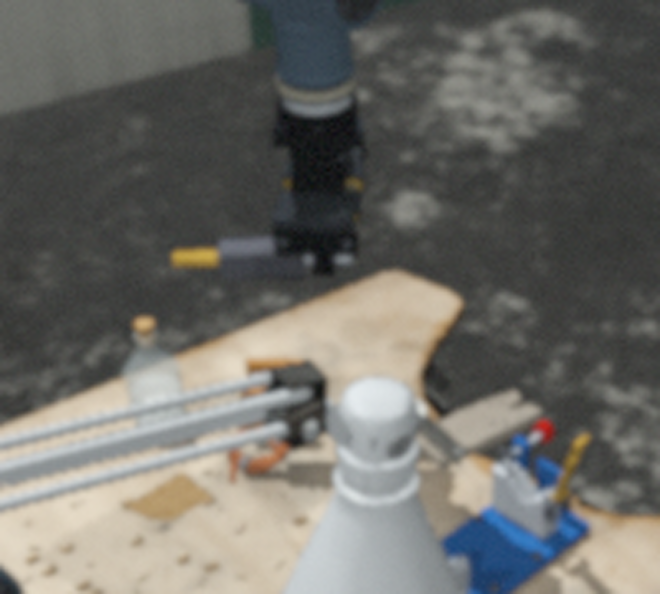

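```bash
python3 inch.py '-22 -36 -8 0 0 0.18;-44 -73 -16 0 0 0.36;-66 -109 -24 0 0 0.54;-88 -146 -32 0 0 0.72;-110 -182 -40 0 0 0.9'; python3 go.py 470 -120 225 -0.8
python3 - <<'E'
import numpy as np
from bench import bot, camrig, job
from scipy.optimize import least_squares
S=[(.528,1.434,153.55,605.1,221.6),(.743,1.696,506,272.7,29),(.502,1.597,505.2,272.9,188.2),(.631,1.667,505.7,269.4,97.9),(.741,1.695,506.2,274.3,30.4),(.482,1.681,379.4,391.6,176.2)]
s=bot.read_state();S.append((*s['qpos'][1:3],*s['tcp_pos']));S=np.array(S)
r=np.sqrt(S[:,2]**2+S[:,3]**2-111**2);a2=S[:,0];a3=a2+S[:,1]
def f(p):
    a,L2,L3,e,c=p
    return np.r_[a+L2*np.sin(a2)+L3*np.sin(a3)+e*np.cos(a3)-r,c+L2*np.cos(a2)+L3*np.cos(a3)-e*np.sin(a3)-S[:,4]]
o=least_squares(f,[0,425,390,0,0]);print(o.x.round(0),o.fun.round(1))
E
```

```text
t: 4.38
tcp_pos: [498.9, 59.2, 227.3]
tool_rot: [-0.001, 0.673, 0.74, -0.001]
ft_force: [0.2, 0.6, -1.9]
finger_gap: 14.0
gripper_force: 59.7
t 4.38 tcp [498.9  59.2 227.3] yang 0.094 q [-0.105  0.358  1.727  0.     1.06  -0.199] gap 14.0 F [ 0.2  0.6 -1.9]
row -175.7 -45.6 2.3 -0.004 0.001 0.894 rows>= 4.8
[ -0. 591. 390. 114. -34.] [-0.1 -0.  -0.2  1.3 -0.7 -0.6  0.2 -0.1  0.  -0.1 -0.1 -0.1  0.2  0. ]
```

Run:
```python
from h import *
q1,q2,q3=.295,.631,1.667
u=np.array([np.cos(q1),np.sin(q1),0]);l=np.array([-np.sin(q1),np.cos(q1),0]);k=np.array([0,0,1.])
print('base',proj('scene',[[0,0,0],[0,0,200]]).round())
for zs in(180,250,):
  for lat in(-180,-110,0,110,180):
    S=k*zs+l*lat;E=S+591*(u*np.sin(q2)+k*np.cos(q2))
    t=np.linspace(0,1,5)[:,None]
    print(zs,lat,'scene',proj('scene',S+t*(E-S)).round().tolist(),'top',proj('top',np.array([S,E])).round().tolist())
```

```text
base [[104. 304.]
 [ 87. 254.]]
180 -180 scene [[135.0, 299.0], [159.0, 241.0], [184.0, 179.0], [210.0, 115.0], [237.0, 47.0]] top [[312.0, 331.0], [280.0, 176.0]]
180 -110 scene [[116.0, 283.0], [139.0, 226.0], [162.0, 166.0], [187.0, 103.0], [213.0, 37.0]] top [[288.0, 339.0], [245.0, 187.0]]
180 0 scene [[89.0, 259.0], [109.0, 204.0], [131.0, 147.0], [154.0, 87.0], [177.0, 24.0]] top [[250.0, 351.0], [188.0, 204.0]]
180 110 scene [[63.0, 238.0], [83.0, 185.0], [103.0, 130.0], [123.0, 72.0], [145.0, 12.0]] top [[211.0, 364.0], [130.0, 222.0]]
180 180 scene [[49.0, 225.0], [67.0, 173.0], [86.0, 120.0], [106.0, 64.0], [127.0, 5.0]] top [[187.0, 372.0], [93.0, 233.0]]
250 -180 scene [[130.0, 279.0], [155.0, 217.0], [181.0, 152.0], [208.0, 84.0], [237.0, 12.0]] top [[315.0, 334.0], [282.0, 167.0]]
250 -110 scene [[111.0, 263.0], [134.0, 203.0], [158.0, 140.0], [184.0, 73.0], [211.0, 3.0]] top [[289.0, 342.0], [243.0, 179.0]]
250 0 scene [[82.0, 239.0], [103.0, 181.0], [126.0, 121.0], [149.0, 58.0], [174.0, -9.0]] top [[249.0, 356.0], [181.0, 198.0]]
250 110 scene [[56.0, 217.0], [76.0, 162.0], [97.0, 104.0], [118.0, 44.0], [141.0, -20.0]] top [[208.0, 369.0], [118.0, 217.0]]
250 180 scene [[41.0, 205.0], [60.0, 151.0], [79.0, 95.0], [100.0, 36.0], [121.0, -26.0]] top [[182.0, 377.0], [78.0, 229.0]]
```

```bash
python3 inch.py '-35 -9 0 0 0 0.18;-70 -18 0 0 0 0.36;-105 -27 0 0 0 0.54;-140 -36 0 0 0 0.72;-175 -45 0 0 0 0.9'; python3 go.py 471 -269 190 -1.82
```

```text
t: 5.0
tcp_pos: [471.5, -118.8, 227.1]
tool_rot: [-0.002, 0.928, 0.373, -0.001]
ft_force: [0.1, -0.3, -2.0]
finger_gap: 14.7
gripper_force: 59.7
t 5.0 tcp [ 471.5 -118.8  227.1] yang -0.806 q [-0.477  0.337  1.764  0.     1.044  0.329] gap 14.7 F [ 0.1 -0.3 -2. ]
row -104.3 108.2 36.8 -0.003 0.003 1.014 rows>= 5.4
```

```bash
python3 inch.py '-21 22 0 0 0 0.18;-42 44 8 0 0 0.36;-63 65 16 0 0 0.54;-84 87 26 0 0 0.72;-104 108 37 0 0 0.9'; python3 go.py 471 -269 90 -1.82
```

```text
t: 5.62
tcp_pos: [472.4, -268.3, 189.6]
tool_rot: [-0.001, 0.998, -0.068, -0.002]
ft_force: [-0.1, 0.4, -2.9]
finger_gap: 14.6
gripper_force: 59.7
t 5.62 tcp [ 472.4 -268.3  189.6] yang -1.706 q [-0.722  0.463  1.67   0.     1.013  0.984] gap 14.6 F [-0.1  0.4 -2.9]
row -1.0 1.2 99.6 -0.002 0.004 0.114 rows>= 1.6
```

```bash
python3 inch.py '-1 1 30 0 0 0.06;-1 1 75 0 0 0.114;-1 1 120 0 0 0.114;-1 1 150 0 0 0.114;-1 1 165 0 0 0.114'; python3 inch.py '0 0 4 0 0 0;0 0 7 0 0 0;0 0 7 0 0 0'; python3 go.py 471 -269 13 -1.82
```

```text
t: 6.25
tcp_pos: [470.5, -267.4, 23.7]
tool_rot: [-0.002, 0.993, -0.121, -0.003]
ft_force: [-0.0, 0.2, -3.2]
finger_gap: 14.3
gripper_force: 59.8
t: 6.62
tcp_pos: [472.9, -269.4, 20.6]
tool_rot: [0.0, 0.993, -0.121, 0.001]
ft_force: [1.3, 0.2, -2.8]
finger_gap: 13.9
gripper_force: 59.8
t 6.62 tcp [ 472.9 -269.4   20.6] yang -1.814 q [-0.723  0.736  1.778  0.     0.626  1.091] gap 13.9 F [ 1.3  0.2 -2.8]
row -2.0 0.0 7.6 0.001 -0.002 0.006 rows>= 0.1
```

```bash
python3 inch.py '0 0 2 0 0 0;0 0 2 0 0 0'|grep -E 'tcp|ft'; python3 inch.py '0 0 2 0 0 0;0 0 2 0 0 0'|grep -E 'tcp|ft';  python3 inch.py '0 0 1 0 0 0;0 0 1 0 0 0'|grep -E 'tcp|ft'
```

```text
tcp_pos: [472.6, -269.2, 18.2]
ft_force: [0.7, 0.9, -2.0]
tcp_pos: [472.3, -268.9, 15.6]
ft_force: [-0.7, -0.3, -2.8]
tcp_pos: [472.4, -269.1, 14.7]
ft_force: [-0.6, 0.1, -1.7]
```

```bash
python3 inch.py '0 0 1.5 0 0 0;0 0 1.5 0 0 0'|grep -E 'tcp|ft'; python3 inch.py '0 0 1 0 0 0;0 0 1 0 0 0'|grep -E 'tcp|ft'
```

```text
tcp_pos: [472.4, -269.1, 13.2]
ft_force: [-0.6, 0.0, 0.1]
tcp_pos: [472.4, -269.1, 12.9]
ft_force: [-2.0, 1.0, 4.5]
```

```bash
python3 inch.py '0 0 -0.5 0 0 0;0 0 -0.5 0 0 0;0 0 -0.5 0 0 0;0 0 -0.5 0 0 0;0 0 -0.5 0 0 0' 50 60 |grep -E 'gap|ft'; python3 inch.py '0 0 -20 0 0 0;0 0 -60 0 0 0;0 0 -110 0 0 0;0 0 -130 0 0 0;0 0 -130 0 0 0'|grep -E 'gap|ft|tcp'; python3 inch.py '60 0 -50 0 0 0;120 0 -80 0 0 0;180 0 -80 0 0 0;180 0 -80 0 0 0'|grep -E 'tcp|ft'
python3 - <<'E'
from bench import bot, camrig, job
import cv2
for n in('top','scene'): cv2.imwrite(f'pics/{n}3.png',camrig.snapshot(n))
a=cv2.imread('pics/top3.png');b=cv2.imread('pics/scene3.png')
import numpy as np
cv2.imwrite('pics/v3.png',np.hstack([cv2.resize(a[150:220,290:370],(400,350),interpolation=cv2.INTER_CUBIC),cv2.resize(b[245:325,280:360],(400,350),interpolation=cv2.INTER_CUBIC)]))
E
```

```text
ft_force: [0.0, -0.2, 0.2]
finger_gap: 48.6
tcp_pos: [473.4, -269.8, 144.4]
ft_force: [0.6, -0.2, -0.8]
finger_gap: 50.2
tcp_pos: [650.2, -313.0, 221.1]
ft_force: [-0.2, 1.0, -0.6]
```

View pics/v3.png

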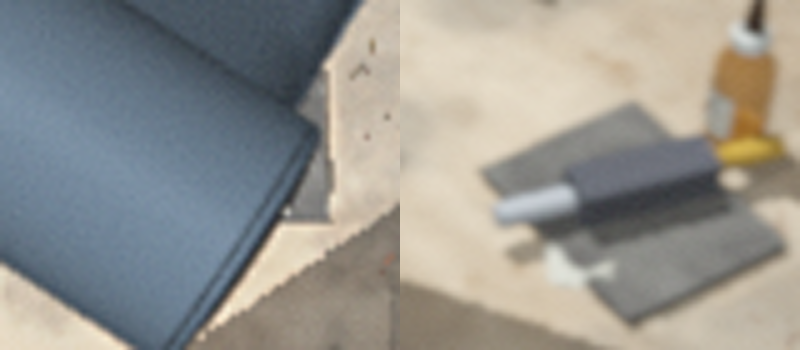

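```bash
python3 - <<'E'
from h import *
def g(X,Y): return np.array([(X-400+.5)/5-.5+280,(Y+.5)/4.375-.5+245])
a=onz('scene',g(497,211),24);b=onz('scene',g(783,150),24);print(a.round(),b.round(),np.linalg.norm(a-b),((a+b)/2).round(1),np.arctan2(*(b-a)[1::-1]))
u=np.array([np.cos(-.25),np.sin(-.25)]);c=np.array([472,-269])+63*u;print('expected centre',c,c-86*u,c+86*u,proj('scene',[[*(c-86*u),24],[*(c+86*u),24]]),g(497,211),g(783,150))
E
python3 go.py 516 -281 130 -1.82
```

```text
[ 453. -259.   24.] [ 615. -305.   24.] 168.4206249438486 [ 533.8 -282.    24. ] -0.2721581798506315
expected centre [ 533.04148257 -284.58644943] [ 449.7150143  -263.30970894] [ 616.36795083 -305.86318993] [[298.96992833 294.32352887]
 [356.89469852 278.96601853]] [299.         292.84285714] [356.2 278.9]
t 9.72 tcp [ 648.2 -312.3  220. ] yang -1.813 q [-0.604  0.665  1.168  0.     1.311  1.209] gap 49.9 F [ 0.1  0.1 -0.7]
row -135.6 1.4 90.3 -0.001 0.002 0.007 rows>= 2.6
```

```bash
python3 inch.py '-60 0 0 0 0 0;-120 1 20 0 0 0;-135 1 70 0 0 0;-135 1 130 0 0 0;-135 1 160 0 0 0' 60 60|grep -E 'tcp|ft'; python3 go.py 516 -281 14 -1.82
```

```text
tcp_pos: [511.7, -278.4, 59.0]
ft_force: [-0.2, -0.1, 0.2]
t 10.35 tcp [ 511.7 -278.4   59. ] yang -1.815 q [-0.69   0.702  1.659 -0.     0.789  1.125] gap 60.0 F [-0.2 -0.1  0.2]
row 5.1 1.7 45.0 -0.003 0.008 0.005 rows>= 0.7
```

```bash
python3 inch.py '0 0 25 0 0 0;0 0 38 0 0 0;0 0 46 0 0 0;0 0 46 0 0 0;0 0 46 0 0 0'|grep -E 'tcp|ft'; python3 go.py 516 -281 14 -1.82
```

```text
tcp_pos: [516.3, -281.2, 17.6]
ft_force: [0.8, -0.2, -0.0]
t 10.97 tcp [ 516.3 -281.2   17.6] yang -1.814 q [-0.689  0.772  1.665 -0.     0.702  1.125] gap 60.3 F [ 0.8 -0.2 -0. ]
row -0.4 -0.2 3.6 0.001 -0.002 0.006 rows>= 0.1
```

```bash
python3 inch.py '0 0 0 0 0 0;0 0 0 0 0 0;0 0 0 0 0 0;0 0 0 0 0 0;0 0 0 0 0 0' 0 50|grep -E 'gap|grip|ft'; python3 inch.py '0 0 -10 0 0 0;0 0 -40 0 0 0;0 0 -90 0 0 0;0 0 -140 0 0 0;0 0 -170 0 0 0'; python3 inch.py '0 0 -30 0 0 0;0 0 -30 0 0 0;0 0 -30 0 0 0';python3 go.py 500 -140 220 -1.5
```

```text
ft_force: [0.0, 2.1, 1.4]
finger_gap: 29.7
gripper_force: 49.6
t: 12.22
tcp_pos: [516.4, -281.6, 189.7]
tool_rot: [0.001, 0.993, -0.121, 0.001]
ft_force: [0.3, 0.1, -2.8]
finger_gap: 29.7
gripper_force: 49.6
t: 12.6
tcp_pos: [514.9, -280.2, 215.5]
tool_rot: [-0.001, 0.993, -0.121, -0.001]
ft_force: [0.3, 1.1, -2.3]
finger_gap: 29.8
gripper_force: 49.6
t 12.6 tcp [ 514.9 -280.2  215.5] yang -1.814 q [-0.689  0.484  1.538 -0.     1.122  1.125] gap 29.8 F [ 0.3  1.1 -2.3]
row -48.2 -132.5 -4.2 -0.001 0.002 -0.314 rows>= 2.3
```

```bash
python3 go.py 503.3 0.8 200 -1.324
```

```text
t 12.6 tcp [ 514.9 -280.2  215.5] yang -1.814 q [-0.689  0.484  1.538 -0.     1.122  1.125] gap 29.8 F [ 0.3  1.1 -2.3]
row -78.9 -270.0 15.9 -0.001 0.002 -0.49 rows>= 4.5
```

```bash
python3 inch.py '-14 -48 0 0 0 -0.09;-30 -104 0 0 0 -0.19;-47 -160 0 0 0 -0.29;-63 -216 0 0 0 -0.39;-79 -268 5 0 0 -0.49'|grep -E 'tcp|ft'; python3 inch.py '0 0 30 0 0 0;0 0 70 0 0 0;0 0 90 0 0 0;0 0 90 0 0 0'|grep -E 'tcp|ft';python3 go.py 503.3 0.8 42 -1.324
python3 - <<'E'
from bench import bot, camrig, job
import cv2
for n in('top','scene'): cv2.imwrite(f'pics/{n}4.png',camrig.snapshot(n))
a=cv2.imread('pics/top4.png');b=cv2.imread('pics/scene4.png')
import numpy as np
cv2.imwrite('pics/v4.png',np.hstack([cv2.resize(a[135:225,215:295],(400,450),interpolation=cv2.INTER_CUBIC),cv2.resize(b[160:250,235:315],(400,450),interpolation=cv2.INTER_CUBIC)]))
E
```

```text
tcp_pos: [502.5, 0.3, 210.1]
ft_force: [0.2, 0.1, -2.0]
tcp_pos: [501.1, -1.1, 118.9]
ft_force: [-0.2, -1.5, -0.9]
t 13.72 tcp [501.1  -1.1 118.9] yang -1.324 q [-0.226  0.527  1.832 -0.     0.791  1.098] gap 29.7 F [-0.2 -1.5 -0.9]
row 3.1 -1.1 76.9 -0.003 0.007 0.0 rows>= 1.2
```

View pics/v4.png

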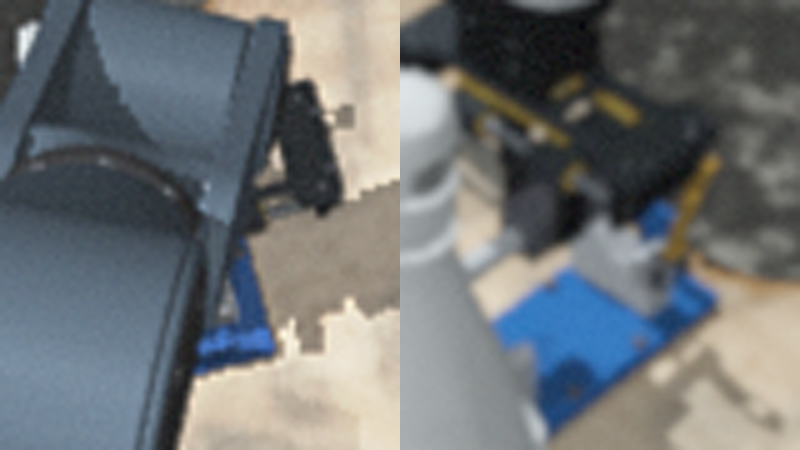

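Run:
```python
from sil import *
a=cv2.imread('pics/scene0.png');b=cv2.imread('pics/top0.png')
def blue(im,roi): 
    h=hsv(im,roi);return ((h[...,0]>98)&(h[...,0]<128)&(h[...,1]>110)).astype(float)
rt=(222,146,55,72);mt=blue(b,rt);rs=(266,190,40,60);ms=blue(a,rs)
f0=[520.3,5.1,-1.324]
ft,e=silfit(f0,[('top',rt,mt,BASE,VB)]);print('top',ft.round(3),e,mt.sum())
fs,e=silfit(f0,[('scene',rs,ms,BASE,VB)]);print('scene',fs.round(3),e,ms.sum())
fj,e=silfit(f0,[('top',rt,mt,BASE,VB),('scene',rs,ms,BASE,VB)]);print('joint',fj.round(3),e)
r=render('top',ft,BASE,rt);d=render('top',ft,VB,rt)
for i in range(0,72): print(''.join('?' if d[i,j]>.5 else '.+-#'[int(r[i,j]>.5)+2*int(mt[i,j])] for j in range(55)))
```

```text
top [520.556   5.933  -1.324] 136.26305267204924 1107.0
scene [520.13    8.68   -1.322] 23.348619761630143 551.0
joint [519.906   7.048  -1.318] 171.80931949250288
.....????????...............?????????????????????????..
.....????????...........++..?????????????????????????..
.....????????.......++++#+..?????????????????????????..
......???????...+++++####+++?????????????????????????..
......????????+++########+++?????????????????????????..
......????????##############?????????????????????????..
......????????+#############?????????????????????????..
.......???????+#############?????????????????????????..
.......????????#########????????????????????????????...
.......????????#####?????????????????????????????......
.......??????????????????????????????????????..........
.......+?????????????????????????????????..............
........?????????????????????????????..................
........?????????????????????????+++...................
........???????????????????????++++#...................
........+??????????????????????++###+..................
.........??????????????????????#####+...
[... 2395 characters left out ...]
####################+.......
....................+#######################++.........
....................+##################+++.............
....................+###############++.................
.....................############+.....................
.....................+#######+.........................
.....................+####.............................
......................+................................
.......................................................
.......................................................
.......................................................
.......................................................
.......................................................
```

```bash
cat > avg.py <<'E'
import sys,numpy as np
from bench import bot, camrig, job
P=[];F=[];W=[];Q=[]
for i in range(int(sys.argv[1])):
    camrig.snapshot('top');s=bot.read_state();P.append(s['tcp_pos']);F.append(s['ft_force']);W.append(s['wrist_torque']);Q.append(s['tool_rot'])
y=np.mean(Q,0);y/=np.linalg.norm(y);w,a,b,c=y
Y=np.array([2*(a*b-w*c),1-2*(a*a+c*c),2*(b*c+w*a)]);X=np.array([1-2*(b*b+c*c),2*(a*b+w*c),2*(a*c-w*b)]);Z=np.cross(X,Y)
m=np.mean(P,0);print('t',round(s['t'],2),'mean',m.round(2),'sd',np.std(P,0).round(2),'F',np.mean(F,0).round(2),'W',np.mean(W,0).round(3),'yang',round(np.arctan2(Y[1],Y[0]),4),'Z',Z.round(3))
if len(sys.argv)>4:
    d=np.array(list(map(float,sys.argv[2:5])))-m;print('tool d',round(d@X,1),round(d@Y,1),round(d@Z,1))
E
python3 avg.py 8 503.3 2.2 42
```

```text
t 14.22 mean [504.19  -1.87 122.36] sd [0.15 0.05 0.23] F [ 0.14  0.14 -2.66] W [-0.097  0.186  0.006] yang -1.3241 Z [ 0.001 -0.    -1.   ]
tool d 0.0 -4.2 80.4
```

```bash
python3 inch.py '0.6 -4.2 15 0 0 0;0.6 -4.2 35 0 0 0;0.6 -4.2 50 0 0 0;0.6 -4.2 57 0 0 0;0.6 -4.2 57 0 0 0'|grep ft; python3 avg.py 5 503.8 2.35 48
```

```text
ft_force: [-0.6, 0.6, -2.1]
t 15.1 mean [503.67   2.41  65.11] sd [0.11 0.02 0.18] F [ 0.45 -0.01 -2.79] W [-0.08   0.172  0.011] yang -1.324 Z [ 0.001 -0.    -1.   ]
tool d 0.1 0.1 17.1
```

```bash
python3 inch.py '0 0 4 0 0 0;0 0 8 0 0 0;0 0 12 0 0 0;0 0 14 0 0 0;0 0 14 0 0 0'|grep -E 'tcp|ft'; python3 avg.py 3; python3 inch.py '0 0 2 0 0 0;0 0 2 0 0 0;0 0 2 0 0 0'|grep -E 'tcp|ft'; python3 avg.py 3
```

```text
tcp_pos: [503.1, 2.6, 50.4]
ft_force: [0.1, -0.2, -2.0]
t 15.88 mean [503.29   2.51  50.69] sd [0.06 0.01 0.08] F [-0.35 -0.24 -2.41] W [-0.074  0.199  0.028] yang -1.324 Z [-0. -0. -1.]
tcp_pos: [503.5, 2.4, 48.9]
ft_force: [-0.8, -0.1, -1.8]
t 16.4 mean [503.54   2.41  48.86] sd [0.01 0.   0.01] F [ 0.48 -1.34 -1.12] W [-0.149  0.018 -0.06 ] yang -1.3241 Z [ 0.001 -0.    -1.   ]
```

```bash
python3 inch.py '0 0 1 0 0 0;0 0 1 0 0 0'|grep -E 'ft'; python3 avg.py 3;python3 inch.py '0 1.5 0 0 0 0;0 1.5 0 0 0 0'|grep -E 'ft'; python3 avg.py 3
```

```text
ft_force: [0.1, -2.1, 1.6]
t 16.8 mean [503.62   2.34  47.98] sd [0.01 0.01 0.02] F [-0.5  -1.99  1.78] W [-0.251 -0.079 -0.139] yang -1.3242 Z [ 0.001 -0.    -1.   ]
ft_force: [0.2, -0.9, -1.9]
t 17.2 mean [503.61   1.07  47.53] sd [0.02 0.01 0.01] F [ 1.04 -0.52 -1.26] W [-0.186 -0.014 -0.07 ] yang -1.324 Z [-0.  0. -1.]
```

```bash
python3 inch.py '0 1 1 0 0 0;0 1 1 0 0 0'|grep -E 'ft'; python3 avg.py 3;python3 inch.py '0 1 1 0 0 0;0 1 1 0 0 0'|grep -E 'ft'; python3 avg.py 3
```

```text
ft_force: [1.2, -1.2, -0.5]
t 17.6 mean [5.0373e+02 1.1000e-01 4.6650e+01] sd [0.01 0.01 0.02] F [ 0.48 -0.79 -1.72] W [-0.133  0.02  -0.055] yang -1.324 Z [-0.  0. -1.]
ft_force: [0.8, 1.5, -0.0]
t 18.0 mean [503.99  -0.75  45.75] sd [0.   0.01 0.01] F [ 0.2   0.45 -0.07] W [ 0.015  0.177 -0.206] yang -1.3245 Z [-0.  0. -1.]
```

```bash
python3 inch.py '0 0 0 0 0 0.02;0 0 0 0 0 0.02'|grep -E 'ft'; python3 avg.py 3;python3 inch.py '0 0 1 0 0 0;0 0 1 0 0 0'|grep -E 'ft'; python3 avg.py 3
```

```text
ft_force: [-0.3, -0.5, -2.6]
t 18.4 mean [503.76  -0.84  45.53] sd [0.   0.01 0.01] F [ 0.23  0.17 -2.09] W [-0.022  0.183 -0.015] yang -1.3436 Z [-0.001  0.    -1.   ]
ft_force: [-1.3, 1.4, 3.1]
t 18.8 mean [503.85  -0.68  45.  ] sd [0.01 0.01 0.01] F [-2.19  1.15  3.77] W [0.208 0.375 0.01 ] yang -1.344 Z [-0.  0. -1.]
```

```bash
python3 inch.py '-0.5 -0.3 -0.5 0 0 0;-0.5 -0.3 -0.5 0 0 0'|grep -E 'ft'; python3 avg.py 3;python3 inch.py '0 0 0.7 0 0 0;0 0 0.7 0 0 0'|grep -E 'ft'; python3 avg.py 3
```

```text
ft_force: [-0.3, 1.7, 0.4]
t 19.2 mean [503.85  -0.77  45.14] sd [0.   0.01 0.01] F [-0.13  1.13 -0.25] W [0.153 0.119 0.087] yang -1.3439 Z [ 0. -0. -1.]
ft_force: [-0.0, 1.2, 5.0]
t 19.6 mean [503.84  -0.65  44.95] sd [0.   0.01 0.01] F [-0.64  1.82  5.44] W [0.253 0.23  0.026] yang -1.3443 Z [ 0.001  0.    -1.   ]
```

```bash
python3 inch.py '0 -0.4 -0.6 0 0 0;0 -0.4 -0.6 0 0 0'|grep -E 'ft'; python3 avg.py 2; python3 inch.py '0 0 0 0 0 0;0 0 0 0 0 0;0 0 0 0 0 0;0 0 0 0 0 0' 60|grep -E 'ft|gap'; python3 avg.py 2; python3 inch.py '0 0 -15 0 0 0;0 0 -50 0 0 0;0 0 -100 0 0 0;0 0 -150 0 0 0;0 0 -170 0 0 0'|grep ft;python3 inch.py '-40 30 -10 0 0 0;-100 60 -20 0 0 0;-140 110 -20 0 0 0;-140 150 -20 0 0 0;-140 150 -20 0 0 0' 0|grep -E 'ft|tcp'
python3 - <<'E'
from bench import bot, camrig, job
import cv2
for n in('top','scene'): cv2.imwrite(f'pics/{n}5.png',camrig.snapshot(n))
a=cv2.imread('pics/top5.png');b=cv2.imread('pics/scene5.png')
import numpy as np
cv2.imwrite('pics/v5.png',np.hstack([cv2.resize(a[138:223,215:295],(400,425),interpolation=cv2.INTER_CUBIC),cv2.resize(b[170:255,235:315],(400,425),interpolation=cv2.INTER_CUBIC)]))
E
```

```text
ft_force: [-0.6, 0.0, -0.2]
t 19.95 mean [503.55  -0.51  44.93] sd [0.01 0.   0.02] F [ 0.06 -0.11 -0.78] W [-0.057  0.128  0.043] yang -1.3439 Z [-0. -0. -1.]
ft_force: [-0.1, 0.0, 0.5]
finger_gap: 57.8
t 20.55 mean [ 5.0349e+02 -3.0000e-01  4.5160e+01] sd [0.   0.01 0.01] F [ 0.08  0.29 -0.26] W [-0.1    0.128  0.002] yang -1.3439 Z [ 0. -0. -1.]
ft_force: [-0.4, 1.1, 0.1]
tcp_pos: [401.6, -181.3, 236.5]
ft_force: [0.4, 0.2, 0.4]
```

View pics/v5.png

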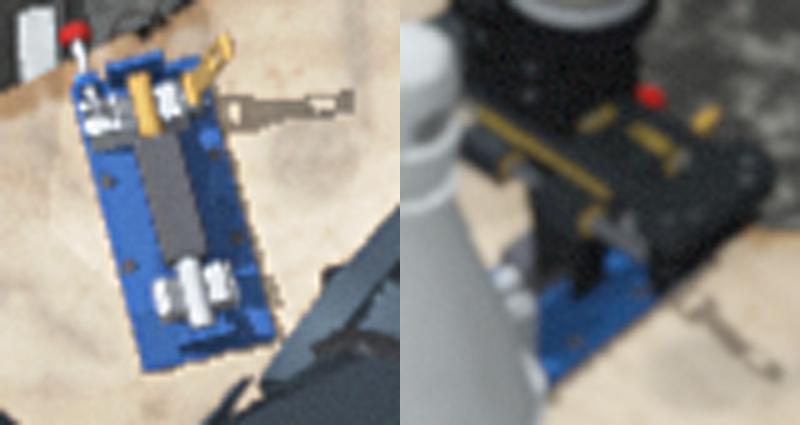

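```bash
python3 inch.py '55 -6 0 0 0 0;110 -12 0 0 0 0;165 -18 10 0 0 0;221 -23 30 0 0 0;221 -23 60 0 0 0' 0 |grep gap
cat > loc.py <<'E'
import numpy as np
from bench import bot, camrig, job
import sys
P=[];F=[]
for i in range(3): camrig.snapshot('scene');s=bot.read_state();P.append(s['tcp_pos']);F.append(s['ft_force'])
m=np.mean(P,0);c,n=np.cos(-1.344),np.sin(-1.344);d=m-[520.8,3.6,0]
print('t',round(s['t'],2),'local x %.1f y %.1f z %.1f'%(c*d[0]+n*d[1],-n*d[0]+c*d[1],m[2]),'F',np.mean(F,0).round(1),'gap',round(s['finger_gap'],1))
E
python3 loc.py
```

```text
finger_gap: 1.0
t 22.68 local x 123.1 y 62.0 z 171.7 F [-0.4  0.2 -1. ] gap 0.4
```

```bash
python3 inch.py '1 0 30 0 0 0;1 0 55 0 0 0;1 0 62 0 0 0;1 0 62 0 0 0'|grep ft; python3 loc.py; python3 inch.py '0 -12 0 0 0 0;0 -26 0 0 0 0;0 -40 0 0 0 0;0 -52 0 0 0 0;0 -60 0 0 0 0'|grep ft; python3 loc.py
```

```text
ft_force: [0.3, -0.9, -0.4]
t 23.32 local x 127.3 y 64.9 z 114.7 F [-0.3 -0.1  0.7] gap 0.7
ft_force: [0.7, -0.8, 0.2]
t 24.1 local x 65.8 y 64.2 z 113.2 F [ 0.4 -0.1  0.2] gap 0.9
```

```bash
python3 inch.py '0 -9 1 0 0 0;0 -17 2 0 0 0;0 -26 3 0 0 0;0 -34 5 0 0 0;0 -34 5 0 0 0'|grep ft; python3 loc.py; python3 inch.py '0 -9 4 0 0 0;0 -16 10 0 0 0;0 -22 17 0 0 0;0 -27 24 0 0 0;0 -29 30 0 0 0'|grep ft; python3 loc.py
```

```text
ft_force: [0.5, -0.2, 0.9]
t 24.88 local x 32.6 y 64.2 z 108.0 F [-0.1 -0.  -0.1] gap 0.2
ft_force: [-0.5, -0.1, 0.9]
t 25.65 local x 3.4 y 63.6 z 77.1 F [0.2 0.7 0.1] gap 0.2
```

```bash
python3 inch.py '0 -2 4 0 0 0;0 -3 7 0 0 0;0 -3 9 0 0 0;0 -3 9 0 0 0'|grep ft; python3 loc.py; python3 inch.py '0 0 1 0 0 0;0 0 2 0 0 0;0 0 2 0 0 0'|grep ft; python3 loc.py;python3 inch.py '0 0 1 0 0 0;0 0 2 0 0 0;0 0 2 0 0 0'|grep ft; python3 loc.py
```

```text
ft_force: [-0.1, -0.1, -0.3]
t 26.3 local x 0.9 y 64.1 z 69.1 F [-0.1 -0.3 -0.2] gap 0.5
ft_force: [-0.6, -0.4, 0.8]
t 26.82 local x 1.0 y 64.2 z 67.1 F [ 0.3 -0.   0.2] gap -0.0
ft_force: [-1.0, -0.4, 7.9]
t 27.35 local x 1.0 y 64.3 z 66.3 F [-1.9  0.7  8. ] gap 0.5
```

```bash
python3 inch.py '0 0 -15 0 0 0;0 0 -50 0 0 0;0 0 -90 0 0 0;0 0 -110 0 0 0;0 0 -110 0 0 0'|grep ft; python3 loc.py
python3 - <<'E'
from h import *
w=lambda X,Y:cr(X,Y,1.5625,0,0)
for a,b in(((440,283),(318,210)),((430,278),(312,210)),((400,310),(303,250))):
    P=tri(w(*a),w(*b));print(P.round(),proj('scene',P)-w(*a),proj('top',P)-w(*b))
print(proj('top',[[659,69,66],[659,69,0]]))
for z in(-400,-200,0,60):
    P=onz('top',(222,146),z);print(z,P.round(),proj('scene',P).round())
a=cv2.imread('pics/scene0.png');t=cv2.imread('pics/top5.png')
E
```

```text
ft_force: [-1.0, 0.0, -0.5]
t 28.12 local x 0.8 y 63.9 z 175.0 F [-0.2  0.4 -0.1] gap 0.6
[678. 158.  25.] [[-0.98096105  0.25737191]] [[ 0.40379686 -0.91586724]]
[669. 172.  36.] [[ 0.9210059  -0.23860239]] [[-0.37372499  0.85426366]]
[606. 202. -52.] [[-0.05081216  0.01197297]] [[ 0.01991003 -0.04816395]]
[[229.13819136 134.78833344]
 [230.49496861 140.71904442]]
-400 [ 759.  134. -400.] [[296. 259.]]
-200 [ 700.  116. -200.] [[289. 233.]]
0 [640.  98.   0.] [[281. 200.]]
60 [623.  93.  60.] [[278. 189.]]
```

```bash
python3 inch.py '44 -18 0 0 0 0;88 -36 0 0 0 0;90 -36 30 0 0 0;90 -36 80 0 0 0;90 -36 105 0 0 0'|grep ft; python3 inch.py '0 0 6 0 0 0;0 0 6 0 0 0;0 0 6 0 0 0'|grep ft; python3 loc.py
```

```text
ft_force: [0.2, -0.3, -0.0]
ft_force: [-0.5, -0.5, -0.3]
t 29.27 local x -34.8 y 155.2 z 65.6 F [-0.8  0.   0.2] gap 0.5
```

Run:
```python
from sil import *
a0=cv2.imread('pics/scene0.png')
a=camrig.snapshot('scene');t=camrig.snapshot('top');cv2.imwrite('pics/scene6.png',a);cv2.imwrite('pics/top6.png',t)
f=[520.8,3.6,-1.344]
R_=(285,185,20,30)
for im in(a0,a):
    h=hsv(im,R_);print('brass px at open strap',((h[...,0]>15)&(h[...,0]<32)&(h[...,1]>120)).sum())
print(proj('scene',world(f,[(32,63,64),(0,63,66),(-54,63,66),(-33,122,72)])).round(1),proj('top',world(f,[(32,63,64),(0,63,66),(-54,63,66),(-33,122,72)])).round(1))
cv2.imwrite('pics/v6.png',np.hstack([cv2.resize(t[138:223,215:295],(400,425),interpolation=cv2.INTER_CUBIC),cv2.resize(a[170:255,235:315],(400,425),interpolation=cv2.INTER_CUBIC)]))
```

```text
brass px at open strap 50
brass px at open strap 28
[[288.6 210.8]
 [281.  205.4]
 [268.5 197.3]
 [285.9 190.4]] [[254.2 155.1]
 [244.7 157.2]
 [228.5 160.9]
 [230.7 142. ]]
```

View pics/v6.png

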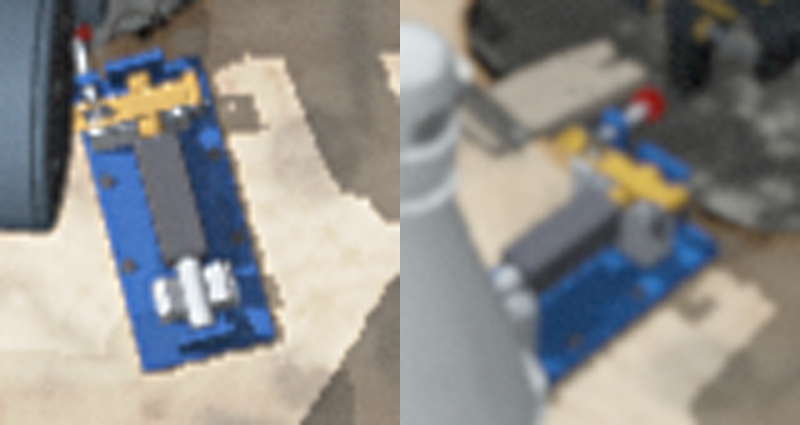

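```bash
python3 inch.py '-10 0 0 0 0 0;-20 0 0 0 0 0;-26 0 0 0 0 0;-32 0 0 0 0 0;-38 0 0 0 0 0'|grep ft; python3 loc.py; python3 inch.py '-2 0 0 0 0 0;-4 0 0 0 0 0;-4 0 0 0 0 0'|grep ft; python3 loc.py
```

```text
ft_force: [0.8, 0.5, -1.4]
t 30.15 local x -35.0 y 115.3 z 64.1 F [ 0.4 -0.6 -0.1] gap 0.5
ft_force: [2.5, -0.3, -0.8]
t 30.68 local x -35.1 y 112.6 z 64.2 F [ 1.9  0.5 -1.2] gap 0.3
```

```bash
for i in 1 ; do python3 inch.py '-2 0 0 0 0 0;-3 0 0 0 0 0;-3 0 0 0 0 0'|grep ft; python3 loc.py; python3 inch.py '-2 0 0 0 0 0;-3 0 0 0 0 0;-3 0 0 0 0 0'|grep ft; python3 loc.py; done
python3 - <<'E'
from sil import *
f=[520.8,3.6,-1.344]
for n in('scene6',None):
    im=cv2.imread('pics/scene6.png') if n else camrig.snapshot('scene')
    R_=(270,170,35,35);h=hsv(im,R_);m=((h[...,0]<8)|(h[...,0]>172))&(h[...,1]>150)
    y,x=np.nonzero(m);print(len(x),x.mean()+270,y.mean()+170)
for p in(0,20): print(p,proj('scene',world(f,(-33,117-p,72))))
E
```

```text
ft_force: [8.3, 3.0, -5.0]
t 31.2 local x -35.0 y 112.5 z 64.4 F [ 7.3  2.9 -4.4] gap 0.4
ft_force: [11.0, 6.3, -8.2]
t 31.73 local x -35.0 y 112.5 z 64.5 F [12.1  5.9 -8.9] gap 0.6
16 285.125 190.0
23 281.7391304347826 192.34782608695653
0 [[284.88400054 191.15713964]]
20 [[280.65837409 194.01310803]]
```

```bash
python3 inch.py '10 0 0 0 0 0;30 0 0 0 0 0;50 0 0 0 0 0;55 0 0 0 0 0'|grep ft;python3 loc.py
python3 - <<'E'
from sil import *
f=[520.8,3.6,-1.344]
for n in('scene6',None):
    for cam in('scene',):
        im=cv2.imread('pics/scene6.png') if n else camrig.snapshot('scene')
        R_=(270,170,35,35);h=hsv(im,R_);m=((h[...,0]<8)|(h[...,0]>172))&(h[...,1]>120)
        y,x=np.nonzero(m);print(len(x),x.mean()+270,y.mean()+170)
for p in(0,18,20): print(p,proj('scene',world(f,(-33,117-p,72))))
E
```

```text
ft_force: [-0.3, -0.8, 0.0]
t 32.42 local x -35.2 y 160.5 z 63.8 F [-0.3  0.2 -0.3] gap 0.2
23 285.04347826086956 189.95652173913044
24 281.4166666666667 192.54166666666666
0 [[284.88400054 191.15713964]]
18 [[281.08371624 193.72563261]]
20 [[280.65837409 194.01310803]]
```

Run:
```python
from sil import *
def c(im):
    p=im[178:205,268:300].astype(float);w=np.clip(p[...,2]-np.maximum(p[...,0],p[...,1])-45,0,None)
    y,x=np.mgrid[178:205,268:300];return np.array([(w*x).sum(),(w*y).sum()])/w.sum(),w.sum()
a,wa=c(cv2.imread('pics/scene0.png'));b,wb=c(cv2.imread('pics/scene6.png'));print(a,b,wa,wb)
n=[c(camrig.snapshot('scene'))[0] for _ in range(4)];print(n)
f=[520.8,3.6,-1.344];P=proj('scene',world(f,[(-33,117,72),(-33,97,72)]));d=P[1]-P[0]
m=np.mean(n,0)-(a+b)/2;print('travel',20*(m@d)/(d@d))
```

```text
[284.74896266 189.30636238] [284.7766323 189.8556701] 1446.0 873.0
[array([280.96404276, 191.81632653]), array([280.95192308, 191.79326923]), array([280.94822627, 191.79386385]), array([280.9414025, 191.7925072])]
travel 17.253272579052354
```

```bash
python3 inch.py '-15 2 3 0 0 0;-30 2 5 0 0 0;-40 2 5 0 0 0;-44 2 5 0 0 0;-44 2 5 0 0 0'|grep ft;python3 loc.py; python3 inch.py '-3 0 0 0 0 0;-3 0 0 0 0 0;-3 0 0 0 0 0'|grep ft; python3 loc.py; python3 inch.py '-3 0 0 0 0 0;-5 0 0 0 0 0;-5 0 0 0 0 0'|grep ft; python3 loc.py;python3 inch.py '-3 0 0 0 0 0;-4 0 0 0 0 0;-4 0 0 0 0 0'|grep ft; python3 loc.py
```

```text
ft_force: [-0.4, 0.1, -0.2]
t 33.45 local x -32.9 y 117.9 z 59.3 F [-0.3  0.1 -0. ] gap 0.5
ft_force: [0.5, -0.9, -1.0]
t 33.98 local x -33.1 y 114.3 z 59.1 F [0.6 0.  0. ] gap 0.7
ft_force: [6.2, 3.2, -3.3]
t 34.5 local x -32.9 y 112.6 z 59.5 F [ 5.8  2.4 -4. ] gap 1.0
ft_force: [12.2, 6.9, -9.7]
t 35.02 local x -32.8 y 112.5 z 59.7 F [12.   5.7 -9.1] gap 0.5
```

```bash
python3 inch.py '15 0 0 0 0 0;40 0 0 0 0 0;50 0 0 0 0 0;50 0 -50 0 0 0;50 0 -100 0 0 0'|grep ft; python3 inch.py '0 0 -60 0 0 0;0 0 -120 0 0 0;0 0 -120 0 0 0;0 0 -120 0 0 0'|grep -E 'ft|tcp'
python3 - <<'E'
from sil import *
f=[520.8,3.6,-1.344]
def c(im,o):
    x0,y0,x1,y1=o;p=im[y0:y1,x0:x1].astype(float);w=np.clip(p[...,2]-np.maximum(p[...,0],p[...,1])-45,0,None)
    y,x=np.mgrid[y0:y1,x0:x1];return np.array([(w*x).sum(),(w*y).sum()])/max(w.sum(),1),w.sum()
t=camrig.snapshot('top');cv2.imwrite('pics/top7.png',t);s=camrig.snapshot('scene');cv2.imwrite('pics/scene7.png',s)
o=(222,134,240,160)
for n in('top0','top5','top7'): print(n,c(cv2.imread(f'pics/{n}.png'),o))
P=proj('top',world(f,[(-33,117,72),(-33,97,72)]));print(P)
for n in('scene6','scene7'):
    h=hsv(cv2.imread(f'pics/{n}.png'),(260,190,40,25));m=(h[...,0]>15)&(h[...,0]<32)&(h[...,1]>130);y,x=np.nonzero(m);print('brass',len(x),x.mean()+260,y.mean()+190)
E
```

```text
ft_force: [1.6, 0.2, 0.4]
tcp_pos: [663.4, 70.7, 278.7]
ft_force: [-0.0, 0.6, -0.2]
top0 (array([228.95083864, 144.01561596]), np.float64(1729.0))
top5 (array([229.05697823, 143.97119078]), np.float64(1562.0))
top7 (array([230.33961039, 149.64675325]), np.float64(1540.0))
[[231.06309881 143.45220224]
 [232.40607221 149.18059207]]
brass 85 280.32941176470587 204.68235294117648
brass 85 280.8 204.98823529411766
```

```bash
python3 -c "
from bench import bot, camrig, job
print(job.close_job())"
```

```text
the job is handed in; nothing more can be done
None
```

The job is handed in at about 36 s of the 72 s allowed: the mandrel went from the cradle to the slate and then into both V-blocks, brass end at the keeper; the strap is down, and the pin then went in about 19.8 mm as measured in the top view, up to a firm stop, with no contact seen with the bottle, glue bottle or lid.

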